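# Close up a sample carrying case: hold-down flap, then lid

### The arm

A 7-joint arm with a two-finger parallel gripper is mounted at the origin on a cart in front of the work surface, level with it; the furniture and walls round the work are solid. World frame = base frame: x ahead of the robot, y to its left, z up, the work surface at z = 0. Lengths are in m, angles in rad, forces in N, time in s.
With the tool pointing down it reaches from about 0.425 to 1.025 m from the base axis. Payload 9.4 kg.
Tool frame: the origin (TCP) lies on the centre line of the jaws, within the pads' length; the fingertips stand ahead of it and the grasp point (between the pads) lies 2 mm behind it (env.nose_length is the x of the fingertips in the tool frame, in m); x points along the fingers, y is the direction in which the jaws open and shut, and the axes are right-handed (so a half turn about x gives the same grasp; the last joint's range is limited). The gripper opens to 85 mm and grips with 20 to 120 N. Pads are 22 mm wide; open, the fingers measure 114 mm over their backs; the gripper's body (76 mm by 85 mm) begins 54 mm behind the grasp point. The pads swing forward as they close: fully open they stand 13 mm farther back than shut.
Start: joints at [-1.4, 0.599, -0.003, 1.599, 0.002, 0.943, -0.08], TCP at [0.178, 0.703, 0.248] pointing down, gripper open.
Joint ranges: [-2.57, 2.57], [-0.35, 1.97], [-1.29, 1.29], [0.11, 2.56], [-1.05, 4.19], [0.11, 1.86], [-2.63, 2.63]. Speed limits (rad/s): [2.22, 2.22, 3.01, 3.01, 3.14, 3.14, 3.14].

### API

Orientations are given as [roll, pitch, yaw] about the fixed x, y, z axes, in that order (R = Rz(yaw) Ry(pitch) Rx(roll)).
In Python, from plant import env, cams, job gives the robot as it stands.
- The arm moves only by the tool step_arm, never from a script. Its argument "targets" is a list of rows, each an object of numbers: "dx", "dy", "dz": the shift along the tool's x, y, z in cm; "yaw": the turn about the tool's x in units of 5 degrees (1.0 is 5 degrees). In form: [{"dx": .., "dy": .., "dz": .., "yaw": ..}, ...]. A call has exactly 5 rows; each row is the pose to reach, as a shift and turn from the pose measured when the call began, along the tool's axes at that moment; what a row does not reach only later rows make up. A row lasts 1/12 s, in which the tool goes at most 41.7 mm and 7.16 degrees, less where a joint would pass 70% of its speed; a pose out of reach is approached as far as the arm can. A call with a gripper value outside its range is refused whole. "jaw" is the gripper command: -1 is shut, 1 is fully open, values between are in proportion, set as the call begins (left out, the last holds). The fingers move at their own pace and stop on an object; "grip_force" is the grip in N (left out, the last holds). Time passes only in rows, so rows that repeat a pose let the fingers close, or fill a call up. It gives the time, the measured TCP pose, the force and the opening at its end, in the units of the state.
- env.observe(): the state, without advancing time (a new reading comes with each control period).
- cams.get_image(name): name is "scene" or "top" or "wrist"; returns a dict with "img" (384x512x3 uint8, red, green, blue), "fx", "fy", "cx", "cy" (pixels), "R" (3x3) and "t" (3): a world point X has camera coordinates R X + t. Camera axes: x right, y down, z forward; pixel columns grow to the right and rows downward; lengths in m; the calibration is good to about 2 mm. A picture is of the moment at which its call begins. There is no depth.
- job.job_done(): hands the job in, once; it reports no verdict.
The state is a dict: "clock": time; "joints": joint angles; "qvel": joint speeds; "effort": joint torques, N m; "eef_pos": TCP position; "tcp_rot": TCP orientation; "ft_force": force on the tool from outside, world axes, zero at the start; "wrist_torque": the same for the moment, N m; "gripper_width": opening from 0.0 (shut) to 1.0 (fully open).
Only numpy, scipy, OpenCV 4.12 (cv2) and the standard library are available. Lean on these libraries where they do the work, as an engineer would, in place of code of your own. Each camera call takes 0.05 s, during which the arm holds its last target.

### The job

Get the open grey sample case ready to carry: first push the upright metal hold-down flap all the way down over the tube rack inside, then push the hinged lid over until it is fully shut. Pushing with the fingers is enough, nothing needs gripping: do not lift or shove the case, and the things lying around are to be left alone.

Things in the scene. Friction and masses are not known exactly. Their poses are not given: they have to be found in the camera images.
- case: Loose open-topped grey box on rubber feet, 2 to 3 kg (slides if pushed with over about 10 N), 170 mm deep (own x), 190 mm wide (own y), rim 90 mm above the table, walls 5 mm; an orange tube rack is fixed inside. Origin: centre of its underside. x axis: from the front wall to the lid's hinge at the back (away from the robot, within 0.35 rad); y to its left; z up.
- flap (a joint): Angle of the metal hold-down flap (rad): 0 = lying flat over the rack (a stop), about 1.57 = upright, 1.8 = its outer stop, leaning out to the right. Stiff hinge (0.06 N m, plus up to 0.04 N m weight): it stays wherever it is left and must be pushed right down to its stop. The face to push looks to the case's right (-y) when upright and up when down.
- lid (a joint): Angle of the lid (rad): 0 = shut (a stop), about 1.57 = standing upright, 1.9 = its outer stop, leaning back. Stiff hinge (0.24 N m, plus up to 0.17 N m weight): it stays wherever it is left and must be pushed right down to its stop. An upright flap blocks it. The face to push is its outer one: the back when upright, the top when shut.
- flap_hinge (a point): Middle of the flap's hinge line, along the case's x just inside its right (-y) wall; case frame (-8, -80, 60) mm. The flap is an aluminium plate 100 mm along the hinge, 140 mm from hinge to free edge, 4 mm thick. Down, it reaches from the hinge towards the case's left (+y), upper face 62 mm above the table, 30 mm short of the left wall.
- flap_edge (a point): Middle of the flap's free edge, 140 mm from flap_hinge, on the plate's mid-plane; 200 mm above the table when upright. An 8 mm thick round bead runs along this edge.
- lid_hinge (a point): Middle of the lid's hinge line, along the case's y at the top of the back wall; case frame (85, 0, 91) mm. The lid is a grey tray-shaped shell, 170 mm from hinge to front edge, 190 mm wide, 18 mm deep: its outer face lies 18 mm from the hinge line, so 109 mm above the table when shut. It has two ribs 1 mm high, 50 mm either side of the middle.
- lid_lip (a point): Middle of the lid's front (free) edge, on its outer face: 170 mm from lid_hinge along the lid and 18 mm out; about 260 mm above the table when upright. A 50 mm wide black finger lip sticks out 9 mm beyond it.
- beaker: Loose small beaker, 54 mm wide, 70 mm high, standing behind the case (origin: centre of its underside). To be left alone.
- petri: Loose Petri dish, 90 mm wide, 15 mm high, lying behind the case (origin: centre of its underside). To be left alone.
- slide_box: Loose flat blue box, 89 x 99 x 32 mm, lying behind the case (origin: centre of its underside). To be left alone.
- forceps: Loose steel forceps, 129 x 14 x 8 mm, lying close along the left side of the case (origin: centre of the underside). To be left alone.
- microtube_3: Loose microtube, 42 x 17 x 12 mm, lying close to the right side of the case (origin: centre of the underside). To be left alone.

How it is judged:
On the way, in this order (a step that is already met when the one before it is completed fails the run):
1. the flap lies down on the rack (within 0.10 rad of flat) while the lid is still open (more than 1.0 rad) (value of joint flap below 0.1 rad and value of joint lid above 1 rad), for 0.2 s.
2. the lid is shut (within 0.06 rad) (value of joint lid below 0.06 rad), for 0.2 s.
At the end, for the whole second after the job is handed in: The flap is within 0.10 rad of flat, the lid within 0.06 rad of shut, and the case stands level and at rest on the table (value of joint flap below 0.1 rad and value of joint lid below 0.06 rad and angle between case's own z axis and vertical below 0.05 rad and height (world z) of case below 0.01 m and linear speed of case below 0.02 m/s); the robot touches nothing.
It fails at once if the lid is swung down (below 0.9 rad) while the flap is still up (above 0.3 rad) (value of joint lid below 0.9 rad and value of joint flap above 0.3 rad).
It fails at once if the case is lifted (more than 15 mm) or tipped (more than 0.15 rad) (height (world z) of case above 0.015 m or angle between case's own z axis and vertical above 0.15 rad).
It fails at once if the case is shoved more than 50 mm from its place (distance of case from where it was at the start of the episode above 0.05 m).
It fails at once if the beaker, Petri dish, slide box, forceps or microtube is moved more than 40 mm (lifted, carried or knocked away) (distance of any of beaker, petri, slide_box, forceps, microtube_3 from where it was at the start of the episode above 0.04 m).
It also fails if it takes over 64 s, if anything falls off the work surface, if the arm or the gripper's body presses on something with over 40 N, if the wrist force passes 120 N, or if a joint passes its speed limit or range.

## Working session

There is one attempt and no reset: what is moved stays moved. The work goes in short steps, Python scripts to look and compute and a tool call to move; the robot and the scene stay as the last step left them, time stands still between calls to the robot, and variables do not carry over. Pictures are saved under pics/ and viewed, and the job is handed in when it is done.

Besides the shell and the picture viewer there is one more tool, called after "Request:" as a command line: name --argument value ..., lists and objects as JSON in quotes. step_arm: Moves the arm, as the interface text tells. Its arguments: {"type":"object","properties":{"targets":{"type":"array"},"jaw":{"type":"number"},"grip_force":{"type":"number"}},"required":["targets"]}

```bash
mkdir -p pics; ls; python3 - <<'E'
from plant import env,cams,job
import cv2
print(env.observe(), env.nose_length)
for n in ["scene","top","wrist"]:
    d=cams.get_image(n); cv2.imwrite(f"pics/{n}0.png",d["img"][:,:,::-1]); print(n,d["fx"],d["fy"],d["cx"],d["cy"],d["R"],d["t"])
E
```

```text
pics
{'clock': 0.0, 'joints': array([-1.39967592,  0.6001106 , -0.00254936,  1.60016489,  0.0017976 ,
        0.94291435, -0.07977406]), 'qvel': array([ 3.40627529e-04, -7.68523875e-04, -2.84963578e-04, -1.50348056e-04,
       -2.39002390e-05, -1.17496140e-03,  1.71397878e-03]), 'effort': array([-2.81756322e-03, -7.76451373e+01,  1.56468641e+00, -2.58015007e+01,
        1.23667481e-02,  9.03422566e-03, -5.74091388e-06]), 'eef_pos': array([0.17773256, 0.70239253, 0.24741485]), 'tcp_rot': array([-1.48264613,  1.56920136, -1.7303784 ]), 'ft_force': array([-0.04164417, -0.94463278, -0.38689458]), 'wrist_torque': array([-0.00683067,  0.03258597, -0.02271591]), 'gripper_width': 1.0003153558935505} 0.017
scene 385.5703777537616 385.5703777537616 257.25120457053714 191.34816846429914 [[-0.99987625 -0.01234703 -0.00974854]
 [-0.0017548   0.70334859 -0.71084294]
 [ 0.01563342 -0.71073787 -0.70328322]] [0.57739304 0.18677858 0.78230969]
top 485.1386582296466 485.1386582296466 258.8412888706493 197.73855144763434 [[-0.01256991 -0.99983764 -0.01291105]
 [-0.99800603  0.01334352 -0.06169209]
 [ 0.06185435  0.01210984 -0.99801172]] [-0.14100199  0.57476841  1.21377187]
wrist 317.14381593852613 317.14381593852613 253.99869201487115 190.25862759204279 [[ 0.24482292  0.96956578 -0.00198609]
 [ 0.93206743 -0.23478912  0.27590646]
 [ 0.26704315 -0.0693994  -0.96118244]] [-0.72368268 -0.03772565  0.3795117 ]
```

View pics/scene0.png

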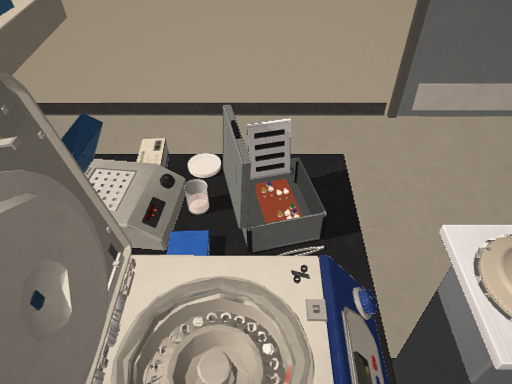

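View pics/top0.png

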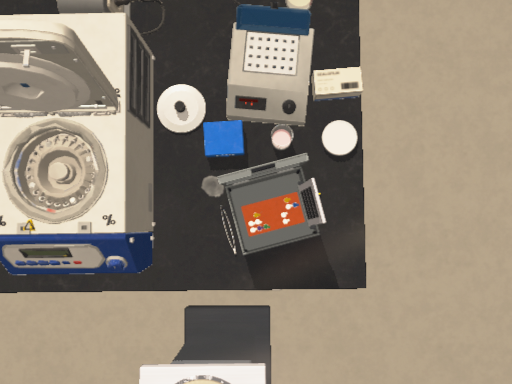

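View pics/wrist0.png

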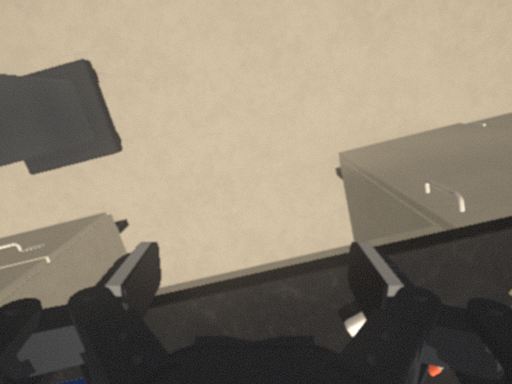

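```bash
python3 - <<'E'
from plant import env,cams,job
import cv2,pickle,numpy as np
D={n:cams.get_image(n) for n in ["scene","top"]}
pickle.dump(D,open("d0.pkl","wb"))
for n in D: print(n,-D[n]["R"].T@D[n]["t"])
t=D["top"]["img"][140:270,190:340][:,:,::-1]; cv2.imwrite("pics/topz.png",cv2.resize(t,None,fx=5,fy=4.6 and 5,interpolation=cv2.INTER_CUBIC)[:600])
s=D["scene"]["img"][95:265,160:340][:,:,::-1]; cv2.imwrite("pics/scz.png",cv2.resize(s,None,fx=3.5,fy=3.5,interpolation=cv2.INTER_CUBIC))
E
```

```text
scene [0.56541917 0.43177576 0.68858425]
top [ 0.49677288 -0.16334711  1.24499674]
```

View pics/topz.png

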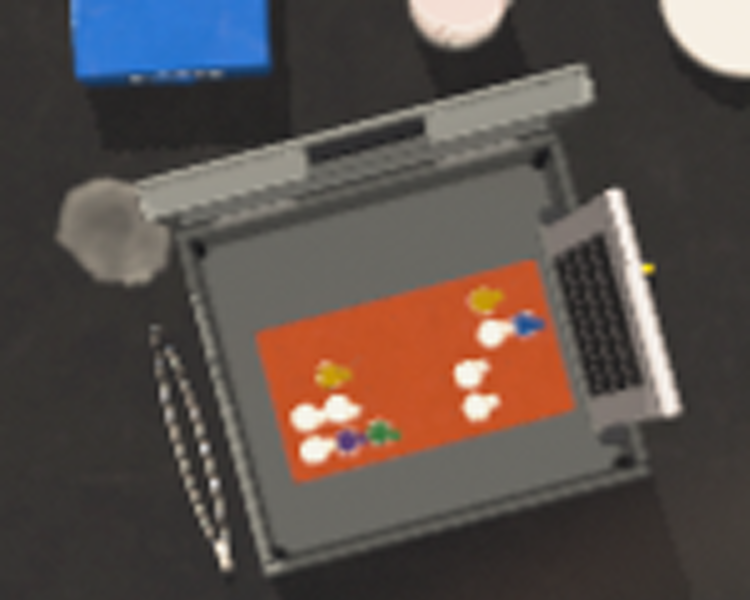

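View pics/scz.png

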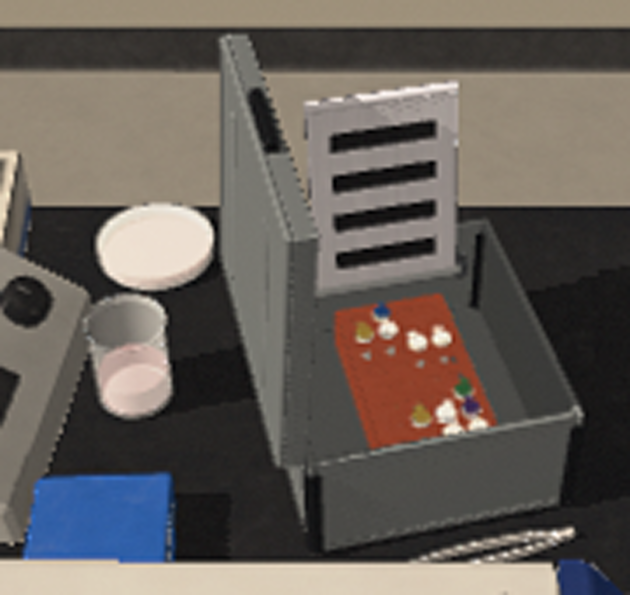

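```bash
cat > h.py <<'E'
import numpy as np,pickle,cv2
from scipy.optimize import least_squares
def proj(d,X):
    c=np.asarray(X)@d["R"].T+d["t"]; return np.c_[d["fx"]*c[:,0]/c[:,2]+d["cx"],d["fy"]*c[:,1]/c[:,2]+d["cy"]]
def case2w(p,X):
    c,s=np.cos(p[2]),np.sin(p[2]); X=np.asarray(X)
    return np.c_[p[0]+c*X[:,0]-s*X[:,1],p[1]+s*X[:,0]+c*X[:,1],X[:,2]]
def flap(a,pts): # (x along, r, n) n=towards outer/right when upright
    return np.array([[-.008+x,-.08+r*np.cos(a)-n*np.sin(a),.06+r*np.sin(a)+n*np.cos(a)] for x,r,n in pts])
def lid(a,pts): # (y,r,n) n outward
    return np.array([[.085-r*np.cos(a)+n*np.sin(a),y,.091+r*np.sin(a)+n*np.cos(a)] for y,r,n in pts])
def unz(u,v,d,z):
    r=d["R"].T@np.array([(u-d["cx"])/d["fx"],(v-d["cy"])/d["fy"],1]); o=-d["R"].T@d["t"]; return o+r*(z-o[2])/r[2]
E
python3 - <<'E'
from h import *
D=pickle.load(open("d0.pkl","rb")); T,S=D["top"],D["scene"]
tz=lambda u,v:(190+(u-2)/5,140+(v-2)/5); sz=lambda u,v:(160+(u-1.2)/3.5,95+(v-1.2)/3.5)
rim=[[-.085,.095,.09],[-.085,-.095,.09],[.085,.095,.09]]
rimt=[tz(268,573),tz(648,468),tz(178,230)]
fl=[(.05,.143,0),(-.05,.143,0)]; flt=[tz(615,190),tz(677,415)]; fls=[sz(305,102),sz(458,84)]
li=[(.095,.17,.018),(-.095,.17,.018),(.095,.17,0),(-.095,.17,0)]
lit=[tz(138,185),tz(583,66),tz(150,220),tz(593,100)]
lis=[sz(287,238),sz(222,36),sz(316,235),sz(246,37)]
fs=[[-.085,.095,.09],[-.085,-.095,.09]]; fss=[sz(578,415),sz(482,222)]
def res(p,split=False):
    F=case2w(p,flap(p[3],fl));L=case2w(p,lid(p[4],li))
    r=[proj(T,case2w(p,rim))-rimt,proj(T,F)-flt,proj(S,F)-fls,proj(T,L)-lit,proj(S,L)-lis,proj(S,case2w(p,fs))-fss]
    return r if split else np.vstack(r).ravel()
o=least_squares(res,[.55,-.2,-.2,1.57,1.57],loss="soft_l1"); print(o.x)
for r in res(o.x,True): print(r.round(1).tolist())
p=o.x; np.save("p.npy",p)
print("lidtop",case2w(p,lid(p[4],[(.0,.17,.018),(-.095,.17,.018)])), "flap edge",case2w(p,flap(p[3],[(0,.14,0)])))
for n,u,v,z in [("beaker",282,137,.07),("petri",340,138,.015),("box1",204,123,.032),("box2",243,156,.032)]: print(n,unz(u,v,T,z))
# centrifuge: scene points % corner; top points
for n,u,v in [("frontR top",127,12),("front right white",152,236)]:
    for z in (.2,.3,.4): print(n,z,unz(u,v,T,z))
for z in (.2,.3,.4): print("sc",z,unz(318,256,S,z),unz(382,340,S,z))
d=T;im=T["img"].copy()
E
```

```text
[ 0.53946779 -0.18058209  0.24337181  1.70743595  1.49481881]
[[-0.7, 0.3], [0.8, 1.0], [-0.6, -0.2]]
[[-0.1, -0.4], [-0.4, -0.5]]
[[-1.2, 0.8], [-0.8, -0.4]]
[[-0.2, -1.0], [0.9, -0.7], [-0.4, 0.6], [1.2, 1.0]]
[[-1.0, 0.8], [-1.0, -0.4], [1.0, 0.6], [0.8, -1.3]]
[[1.5, -0.1], [1.3, -1.5]]
lidtop [[ 0.62685859 -0.15888353  0.26187585]
 [ 0.64975135 -0.25108397  0.26187585]] flap edge [[ 0.5555771  -0.27866047  0.19869511]]
beaker [ 0.7175691  -0.20756406  0.07      ]
petri [ 0.72310377 -0.35764812  0.015     ]
box1 [ 0.76347679 -0.01209449  0.032     ]
box2 [ 0.67784854 -0.11003732  0.032     ]
frontR top 0.2 [0.9782862  0.13664599 0.2       ]
frontR top 0.3 [0.93220823 0.10793842 0.3       ]
frontR top 0.4 [0.88613026 0.07923086 0.4       ]
front right white 0.2 [0.48205233 0.08049965 0.2       ]
front right white 0.3 [0.483461   0.05716496 0.3       ]
front right white 0.4 [0.48486967 0.03383027 0.4       ]
sc 0.2 [0.48110585 0.07913057 0.2       ] [0.4116691  0.21074523 0.2       ]
sc 0.3 [0.49836251 0.15130751 0.3       ] [0.44313759 0.25598421 0.3       ]
sc 0.4 [0.51561917 0.22348446 0.4       ] [0.47460607 0.30122319 0.4       ]
```

```bash
cat >> h.py <<'E'
from scipy.spatial.transform import Rotation as Ro
def tool(s): return Ro.from_euler("xyz",s["tcp_rot"]).as_matrix()
def rel(s,W):
    R=tool(s); return (100*(np.atleast_2d(W)-s["eef_pos"])@R).round(2)
def st():
    from plant import env
    s=env.observe(); R=tool(s); print("t",round(s["clock"],2),"pos",s["eef_pos"].round(4),"yaw",round(float(np.arctan2(R[1,2],R[0,2])),3),"down",R[:,0].round(3),"F",s["ft_force"].round(2),"j",s["joints"].round(2),"w",round(s["gripper_width"],2)); return s
E
python3 - <<'E'
from h import *
from plant import cams
s=st()
d=cams.get_image("wrist"); print("cam in tool", tool(s).T@(-d["R"].T@d["t"]-s["eef_pos"]))
print(rel(s,[[.2,.64,.33],[.25,.56,.36],[.29,.48,.36],[.32,.44,.36]]))
D=pickle.load(open("d0.pkl","rb")); g=unz(213,186,D["top"],0); print("blob",g,proj(D["scene"],[g,g+[0,0,.1]]))
E
```

```text
t 0.25 pos [0.1778 0.7027 0.2479] yaw -0.248 down [-0.    -0.001 -1.   ] F [-0.13 -0.35  0.02] j [-1.4   0.6  -0.    1.6   0.    0.94 -0.08] w 1.0
cam in tool [-0.1262672  -0.00037441 -0.06879224]
[[ -8.21  -5.54   3.69]
 [-11.2  -12.07  10.5 ]
 [-11.2  -18.84  16.34]
 [-11.2  -21.98  20.23]]
blob [ 0.60583702 -0.03042548  0.        ] [[243.98180419 269.23708955]
 [242.22009013 239.72440843]]
```

Request:
step_arm --targets '[{"dx": -4, "dy": -2, "dz": 1.5, "yaw": 0}, {"dx": -8, "dy": -5, "dz": 4, "yaw": 0}, {"dx": -11, "dy": -8, "dz": 7, "yaw": -1}, {"dx": -11.2, "dy": -11, "dz": 9.5, "yaw": -2}, {"dx": -11.2, "dy": -14, "dz": 12, "yaw": -3}]' --jaw -1

```text
clock: 0.72
eef_pos: [0.2514, 0.5556, 0.3602]
tcp_rot: [1.12, 1.567, 1.14]
ft_force: [0.9, -0.7, -0.6]
gripper_width: 0.299
```

```bash
python3 - <<'E'
from h import *
s=st()
print(rel(s,[[.30,.47,.37],[.36,.36,.37],[.41,.25,.37],[.44,.15,.37],[.46,0.05,.37]]))
E
```

```text
t 0.72 pos [0.2514 0.5556 0.3602] yaw 0.019 down [ 0.002  0.003 -1.   ] F [ 0.93 -0.69 -0.56] j [-1.2   0.35 -0.06  1.74  0.02  1.05  0.33] w 0.3
[[ -1.    -8.65   4.69]
 [ -1.03 -19.76  10.48]
 [ -1.06 -30.86  15.26]
 [ -1.09 -40.91  18.07]
 [ -1.12 -50.95  19.87]]
```

Request:
step_arm --targets '[{"dx": -0.5, "dy": -3.6, "dz": 2, "yaw": -0.6}, {"dx": -1, "dy": -7.2, "dz": 4, "yaw": -1.2}, {"dx": -1, "dy": -10.8, "dz": 6, "yaw": -1.8}, {"dx": -1, "dy": -14.4, "dz": 7.8, "yaw": -2.3}, {"dx": -1, "dy": -18, "dz": 9.6, "yaw": -2.5}]'

```text
clock: 1.13
eef_pos: [0.3516, 0.3754, 0.3701]
tcp_rot: [0.855, 1.566, 1.095]
ft_force: [0.6, 0.1, 0.2]
gripper_width: 0.003
```

```bash
python3 - <<'E'
from h import *
s=st()
print(rel(s,[[.41,.25,.37],[.44,.15,.37],[.46,0.05,.37]]))
E
```

```text
t 1.13 pos [0.3516 0.3754 0.3701] yaw 0.24 down [ 0.002  0.004 -1.   ] F [0.57 0.05 0.15] j [-0.89  0.21 -0.05  1.92  0.01  1.    0.87] w 0.0
[[-3.000e-02 -1.357e+01  2.700e+00]
 [-6.000e-02 -2.400e+01  3.230e+00]
 [-1.000e-01 -3.419e+01  2.800e+00]]
```

Request:
step_arm --targets '[{"dx": 0, "dy": -4, "dz": 0.8, "yaw": 0}, {"dx": 0, "dy": -8, "dz": 1.6, "yaw": 0}, {"dx": 0, "dy": -12, "dz": 2.3, "yaw": 0}, {"dx": 0, "dy": -16, "dz": 2.8, "yaw": 0}, {"dx": 0, "dy": -20, "dz": 3, "yaw": 0}]'

```text
clock: 1.55
eef_pos: [0.4289, 0.1863, 0.3698]
tcp_rot: [0.751, 1.565, 0.99]
ft_force: [1.3, -0.5, 0.2]
gripper_width: 0.003
```

```bash
python3 - <<'E'
from h import *
s=st(); p=np.load("p.npy")
print(rel(s,case2w(p,[[-.008,-.14,.37],[-.008,-.14,.185]])))
E
```

```text
t 1.55 pos [0.4289 0.1863 0.3698] yaw 0.239 down [ 0.003  0.004 -1.   ] F [ 1.33 -0.5   0.18] j [-0.6   0.14  0.08  2.01 -0.02  0.98  1.3 ] w 0.0
[[ -0.2  -52.27   1.29]
 [ 18.3  -52.33   1.22]]
```

Request:
step_arm --targets '[{"dx": 0, "dy": -4, "dz": 0.2, "yaw": 0}, {"dx": 0, "dy": -8, "dz": 0.4, "yaw": 0}, {"dx": 0, "dy": -12, "dz": 0.6, "yaw": 0}, {"dx": 0, "dy": -16, "dz": 0.7, "yaw": 0}, {"dx": 0, "dy": -20, "dz": 0.8, "yaw": 0}]'

```text
clock: 1.97
eef_pos: [0.4842, -0.0081, 0.3695]
tcp_rot: [0.663, 1.565, 0.903]
ft_force: [1.2, 0.4, -0.1]
gripper_width: -0.001
```

Request:
step_arm --targets '[{"dx": 0, "dy": -4, "dz": 0.2, "yaw": 0}, {"dx": 0, "dy": -8, "dz": 0.3, "yaw": 0}, {"dx": 0, "dy": -12, "dz": 0.4, "yaw": 0}, {"dx": 0, "dy": -16, "dz": 0.5, "yaw": 0}, {"dx": 0, "dy": -20, "dz": 0.5, "yaw": 0}]'

```text
clock: 2.38
eef_pos: [0.5367, -0.2031, 0.369]
tcp_rot: [0.592, 1.564, 0.832]
ft_force: [1.0, 0.6, 0.1]
gripper_width: 0.005
```

```bash
python3 - <<'E'
from h import *
s=st(); p=np.load("p.npy")
print(rel(s,case2w(p,[[-.008,-.14,.37],[-.008,-.14,.185]])))
E
```

```text
t 2.38 pos [ 0.5367 -0.2031  0.369 ] yaw 0.24 down [ 0.004  0.005 -1.   ] F [0.99 0.63 0.1 ] j [ 0.02  0.3   0.33  1.82 -0.12  1.03  2.21] w 0.0
[[ -0.15 -11.88   0.05]
 [ 18.35 -11.94  -0.05]]
```

Request:
step_arm --targets '[{"dx": 0, "dy": -4, "dz": 0, "yaw": 0}, {"dx": 0, "dy": -8, "dz": 0, "yaw": 0}, {"dx": 0, "dy": -12.2, "dz": 0, "yaw": 0}, {"dx": 0, "dy": -12.2, "dz": 0, "yaw": 0}, {"dx": 0, "dy": -12.2, "dz": 0, "yaw": 0}]'

```text
clock: 2.8
eef_pos: [0.5651, -0.3245, 0.3678]
tcp_rot: [0.657, 1.566, 0.893]
ft_force: [0.2, 0.9, 0.3]
gripper_width: -0.0
```

Request:
step_arm --targets '[{"dx": 4, "dy": 0, "dz": 0, "yaw": 0}, {"dx": 8, "dy": 0, "dz": 0, "yaw": 0}, {"dx": 12, "dy": 0, "dz": 0, "yaw": 0}, {"dx": 15, "dy": 0, "dz": 0, "yaw": 0}, {"dx": 17, "dy": 0, "dz": 0, "yaw": 0}]'

```text
clock: 3.22
eef_pos: [0.5647, -0.3211, 0.1947]
tcp_rot: [1.323, 1.564, 1.56]
ft_force: [-0.3, -0.7, -0.5]
gripper_width: -0.004
```

```bash
python3 - <<'E'
from h import *
from plant import cams
s=st(); p=np.load("p.npy")
print(rel(s,case2w(p,[[-.008,-.14,.185]])))
for n in ["scene","top"]:
    d=cams.get_image(n); c={"scene":(slice(60,280),slice(140,380)),"top":(slice(120,280),slice(180,370))}[n]
    cv2.imwrite(f"pics/{n}1.png",cv2.resize(d["img"][c][:,:,::-1],None,fx=2.5,fy=2.5))
E
```

```text
t 3.22 pos [ 0.5647 -0.3211  0.1947] yaw 0.238 down [ 0.     0.006 -1.   ] F [-0.34 -0.68 -0.52] j [ 0.25  0.58  0.29  1.84 -0.24  0.75  2.47] w -0.0
[[0.97 0.24 0.13]]
```

View pics/scene1.png

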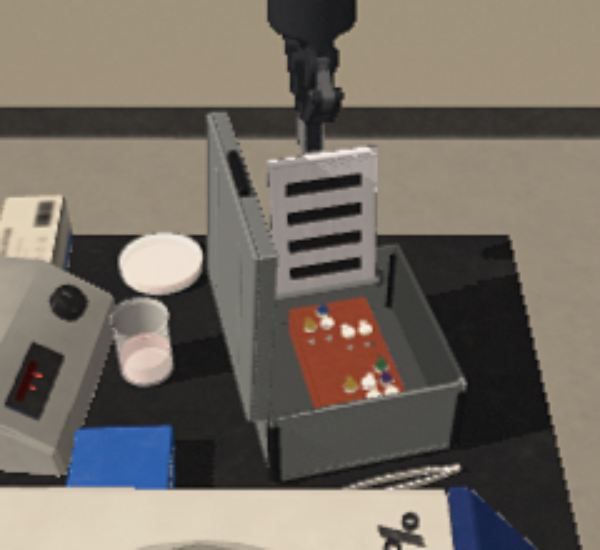

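View pics/top1.png

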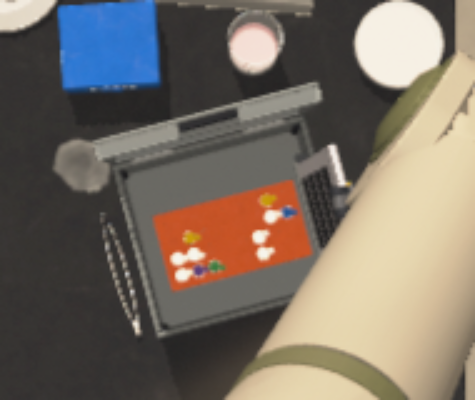

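```bash
cat >> h.py <<'E'
def fpath(p,angs,r=.12,hw=.015,dn=0):
    out=[]
    for a in angs:
        y=-.08+r*np.cos(a)-.002*np.sin(a); z=.06+r*np.sin(a)+.002*np.cos(a)
        out.append([-.008,y-hw,z+.017+dn])
    return case2w(p,out)
E
python3 - <<'E'
from h import *
s=st(); p=np.load("p.npy")
print(rel(s,fpath(p,[1.75,1.6,1.5,1.4,1.3,1.2,1.1,1.0,.9,.8])))
E
```

```text
t 3.32 pos [ 0.5643 -0.321   0.1945] yaw 0.238 down [-0.002  0.007 -1.   ] F [0.6  0.06 0.69] j [ 0.25  0.58  0.29  1.84 -0.24  0.76  2.47] w -0.0
[[-0.    2.39  0.16]
 [-0.2   4.18  0.15]
 [-0.19  5.38  0.14]
 [-0.06  6.57  0.13]
 [ 0.2   7.75  0.13]
 [ 0.56  8.89  0.12]
 [ 1.04  9.99  0.12]
 [ 1.63 11.03  0.11]
 [ 2.32 12.01  0.1 ]
 [ 3.1  12.92  0.1 ]]
```

Request:
step_arm --targets '[{"dx": 0, "dy": 1.5, "dz": 0.2, "yaw": 0}, {"dx": -0.1, "dy": 3, "dz": 0.2, "yaw": 0}, {"dx": -0.2, "dy": 4.2, "dz": 0.2, "yaw": 0}, {"dx": -0.2, "dy": 5.4, "dz": 0.2, "yaw": 0}, {"dx": 0, "dy": 6.6, "dz": 0.2, "yaw": 0}]'

```text
clock: 3.73
eef_pos: [0.5512, -0.255, 0.1967]
tcp_rot: [1.271, 1.564, 1.51]
ft_force: [0.9, -0.7, 0.3]
gripper_width: 0.003
```

```bash
python3 - <<'E'
from h import *
from plant import cams
s=st(); p=np.load("p.npy")
print(rel(s,fpath(p,[1.4,1.3,1.2,1.1,1.0,.9,.8,.7,.6])))
d=cams.get_image("scene"); cv2.imwrite("pics/scene2.png",cv2.resize(d["img"][60:280,140:380][:,:,::-1],None,fx=2.5,fy=2.5))
E
```

```text
t 3.73 pos [ 0.5512 -0.255   0.1967] yaw 0.238 down [ 0.     0.007 -1.   ] F [ 0.9  -0.74  0.34] j [ 0.15  0.53  0.29  1.94 -0.24  0.71  2.39] w 0.0
[[ 0.11 -0.16 -0.14]
 [ 0.36  1.01 -0.15]
 [ 0.73  2.16 -0.16]
 [ 1.2   3.26 -0.16]
 [ 1.79  4.3  -0.17]
 [ 2.48  5.29 -0.17]
 [ 3.26  6.2  -0.18]
 [ 4.13  7.02 -0.19]
 [ 5.08  7.76 -0.19]]
```

View pics/scene2.png

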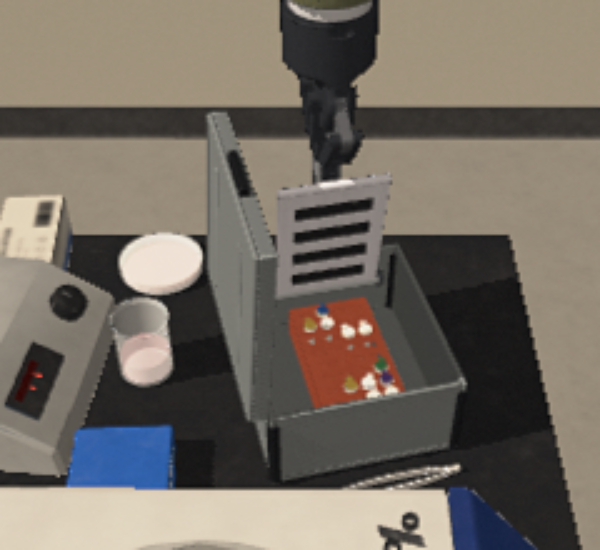

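The flap (top edge near (335,182)) has started leaning left; the finger is behind its middle. Continuing along the arc.

Request:
step_arm --targets '[{"dx": 0.4, "dy": 1.2, "dz": -0.1, "yaw": 0}, {"dx": 0.8, "dy": 2.3, "dz": -0.1, "yaw": 0}, {"dx": 1.3, "dy": 3.3, "dz": -0.2, "yaw": 0}, {"dx": 1.9, "dy": 4.4, "dz": -0.2, "yaw": 0}, {"dx": 2.6, "dy": 5.3, "dz": -0.2, "yaw": 0}]'

```text
clock: 4.2
eef_pos: [0.5356, -0.1999, 0.1698]
tcp_rot: [1.488, 1.562, 1.728]
ft_force: [0.1, -0.2, 1.8]
gripper_width: -0.001
```

```bash
python3 - <<'E'
from h import *
from plant import cams
s=st(); p=np.load("p.npy")
print(rel(s,fpath(p,[.9,.8,.7,.6,.5,.4,.3,.2,.1,0])))
d=cams.get_image("scene"); cv2.imwrite("pics/scene3.png",cv2.resize(d["img"][60:280,140:380][:,:,::-1],None,fx=2.5,fy=2.5))
E
```

```text
t 4.2 pos [ 0.5356 -0.1999  0.1698] yaw 0.24 down [-0.001  0.009 -1.   ] F [ 0.06 -0.18  1.8 ] j [ 0.07  0.53  0.27  2.04 -0.26  0.61  2.34] w -0.0
[[-0.25 -0.41  0.04]
 [ 0.53  0.5   0.04]
 [ 1.4   1.32  0.04]
 [ 2.35  2.05  0.04]
 [ 3.37  2.69  0.03]
 [ 4.45  3.22  0.03]
 [ 5.57  3.64  0.03]
 [ 6.73  3.94  0.03]
 [ 7.92  4.13  0.02]
 [ 9.11  4.2   0.02]]
```

View pics/scene3.png

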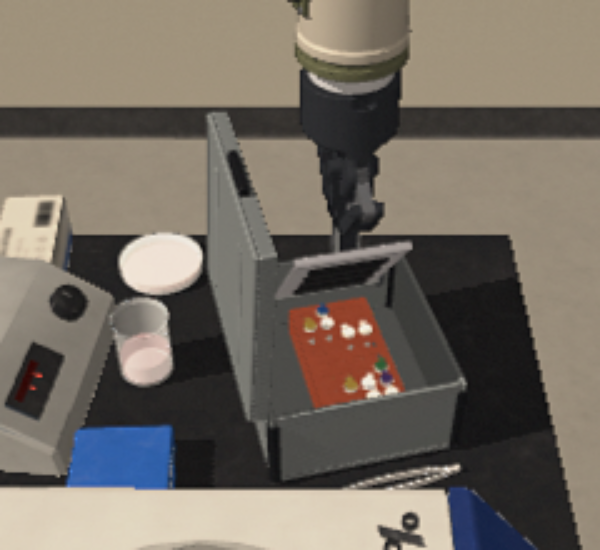

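Request:
step_arm --targets '[{"dx": 0.6, "dy": 0.5, "dz": 0, "yaw": 0}, {"dx": 1.5, "dy": 1.3, "dz": 0, "yaw": 0}, {"dx": 2.4, "dy": 2, "dz": 0, "yaw": 0}, {"dx": 3.4, "dy": 2.7, "dz": 0, "yaw": 0}, {"dx": 4.5, "dy": 3.2, "dz": 0, "yaw": 0}]'

```text
clock: 4.67
eef_pos: [0.5267, -0.1656, 0.1227]
tcp_rot: [1.695, 1.559, 1.937]
ft_force: [1.1, 0.8, 0.2]
gripper_width: 0.002
```

Request:
step_arm --targets '[{"dx": 0.9, "dy": 0.4, "dz": 0, "yaw": 0}, {"dx": 1.8, "dy": 0.7, "dz": 0, "yaw": 0}, {"dx": 2.6, "dy": 0.8, "dz": 0, "yaw": 0}, {"dx": 3.3, "dy": 0.9, "dz": 0, "yaw": 0}, {"dx": 3.9, "dy": 1, "dz": 0, "yaw": 0}]'

```text
clock: 5.08
eef_pos: [0.524, -0.1556, 0.083]
tcp_rot: [1.722, 1.559, 1.964]
ft_force: [-0.4, 0.5, 0.7]
gripper_width: 0.0
```

```bash
python3 - <<'E'
from h import *
from plant import cams
s=st(); p=np.load("p.npy")
print(rel(s,fpath(p,[.1,0])))
d=cams.get_image("scene"); cv2.imwrite("pics/scene4.png",cv2.resize(d["img"][60:280,140:380][:,:,::-1],None,fx=2.5,fy=2.5))
E
```

```text
t 5.08 pos [ 0.524  -0.1556  0.083 ] yaw 0.242 down [-0.005  0.011 -1.   ] F [-0.36  0.52  0.7 ] j [ 0.06  0.65  0.19  2.14 -0.33  0.39  2.34] w 0.0
[[-0.8  -0.36  0.1 ]
 [ 0.4  -0.3   0.1 ]]
```

View pics/scene4.png

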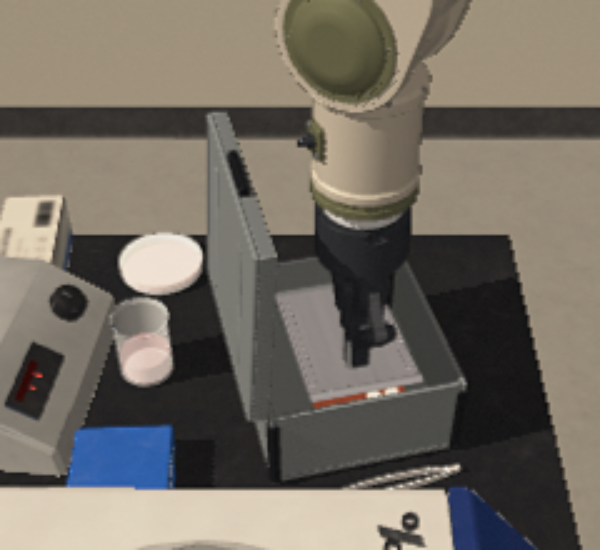

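Nearly flat; press gently to the stop.

Request:
step_arm --targets '[{"dx": 0.1, "dy": 0, "dz": 0, "yaw": 0}, {"dx": 0.2, "dy": 0, "dz": 0, "yaw": 0}, {"dx": 0.3, "dy": 0, "dz": 0, "yaw": 0}, {"dx": 0.4, "dy": 0, "dz": 0, "yaw": 0}, {"dx": 0.5, "dy": 0, "dz": 0, "yaw": 0}]'

```text
clock: 5.55
eef_pos: [0.5238, -0.1556, 0.0785]
tcp_rot: [1.703, 1.559, 1.945]
ft_force: [-3.7, 0.4, 27.0]
gripper_width: -0.001
```

Request:
step_arm --targets '[{"dx": -0.5, "dy": 0, "dz": 0, "yaw": 0}, {"dx": -1.5, "dy": 0, "dz": 0, "yaw": 0}, {"dx": -4, "dy": 0, "dz": 0, "yaw": 0}, {"dx": -8, "dy": 0, "dz": 0, "yaw": 0}, {"dx": -12, "dy": 0, "dz": 0, "yaw": 0}]'

```text
clock: 5.97
eef_pos: [0.5236, -0.157, 0.1997]
tcp_rot: [1.845, 1.558, 2.087]
ft_force: [0.3, 0.5, 0.2]
gripper_width: -0.001
```

Request:
step_arm --targets '[{"dx": -4, "dy": 0, "dz": 0, "yaw": 0}, {"dx": -8, "dy": 0, "dz": 0, "yaw": 0}, {"dx": -12, "dy": 0, "dz": 0, "yaw": 0}, {"dx": -16, "dy": 0, "dz": 0, "yaw": 0}, {"dx": -18, "dy": 0, "dz": 0, "yaw": 0}]'

```text
clock: 6.38
eef_pos: [0.5252, -0.1598, 0.3855]
tcp_rot: [1.345, 1.56, 1.586]
ft_force: [1.7, -0.2, -0.6]
gripper_width: 0.001
```

```bash
python3 - <<'E'
from h import *
from plant import cams
s=st(); p=np.load("p.npy")
print(rel(s,case2w(p,[[.15,0,.37],[.15,0,.245]])))
d=cams.get_image("scene"); cv2.imwrite("pics/scene5.png",cv2.resize(d["img"][60:280,140:380][:,:,::-1],None,fx=2.5,fy=2.5))
E
```

```text
t 6.38 pos [ 0.5252 -0.1598  0.3855] yaw 0.241 down [-0.     0.011 -1.   ] F [ 1.65 -0.19 -0.59] j [-0.11  0.26  0.4   1.85 -0.13  1.06  2.15] w 0.0
[[ 1.56 -2.33 15.89]
 [14.06 -2.46 15.86]]
```

View pics/scene5.png

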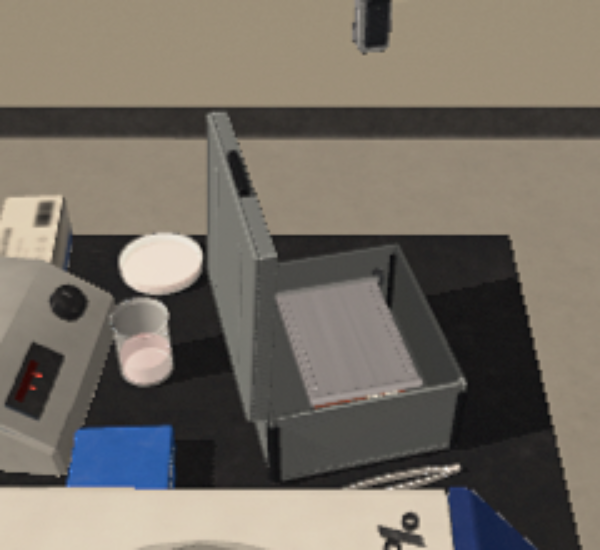

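Request:
step_arm --targets '[{"dx": 0, "dy": -1, "dz": 3, "yaw": 0}, {"dx": 0, "dy": -2, "dz": 7, "yaw": 0}, {"dx": 0, "dy": -2.3, "dz": 11, "yaw": 0}, {"dx": 0, "dy": -2.3, "dz": 15, "yaw": 0}, {"dx": 0, "dy": -2.3, "dz": 15.9, "yaw": 0}]'

```text
clock: 6.85
eef_pos: [0.6908, -0.1412, 0.387]
tcp_rot: [0.975, 1.559, 1.219]
ft_force: [-0.6, 1.4, -0.7]
gripper_width: 0.001
```

```bash
cat >> h.py <<'E'
def lpath(p,angs,r=.145,hw=.011,y=0,dn=0):
    # finger lower front corner (towards -x) on outer face while steep
    out=[]
    for a in angs:
        x=.085-r*np.cos(a)+.019*np.sin(a); z=.091+r*np.sin(a)+.019*np.cos(a)
        out.append([x+hw,y,z+.017+dn])
    return case2w(p,out)
E
python3 - <<'E'
from h import *
s=st(); p=np.load("p.npy")
print(rel(s,case2w(p,[[.15,0,.25]])))
print(rel(s,lpath(p,[1.6,1.5,1.4])))
E
```

```text
t 6.85 pos [ 0.6908 -0.1412  0.387 ] yaw 0.245 down [ 0.004  0.011 -1.   ] F [-0.59  1.41 -0.69] j [-0.11  0.49  0.38  1.5  -0.2   1.19  2.12] w 0.0
[[13.69 -0.31 -0.73]]
[[13.43 -0.3  -3.81]
 [13.26 -0.3  -5.26]
 [13.24 -0.3  -6.72]]
```

Request:
step_arm --targets '[{"dx": 4, "dy": 0, "dz": 0, "yaw": 0}, {"dx": 8, "dy": -0.3, "dz": 0, "yaw": 0}, {"dx": 12, "dy": -0.3, "dz": -0.4, "yaw": 0}, {"dx": 13.3, "dy": -0.3, "dz": -1, "yaw": 0}, {"dx": 13.3, "dy": -0.3, "dz": -2, "yaw": 0}]'

```text
clock: 7.27
eef_pos: [0.6707, -0.1461, 0.2494]
tcp_rot: [1.555, 1.558, 1.801]
ft_force: [-0.5, 0.5, 0.5]
gripper_width: -0.002
```

```bash
python3 - <<'E'
from h import *
from plant import cams
s=st(); p=np.load("p.npy")
print(rel(s,lpath(p,[1.6,1.5,1.4,1.3,1.2,1.1,1.,.9,.8])))
d=cams.get_image("scene"); cv2.imwrite("pics/scene6.png",cv2.resize(d["img"][60:280,140:380][:,:,::-1],None,fx=2.5,fy=2.5))
E
```

```text
t 7.27 pos [ 0.6707 -0.1461  0.2494] yaw 0.246 down [-0.003  0.012 -1.   ] F [-0.51  0.52  0.51] j [-0.08  0.57  0.34  1.7  -0.24  0.91  2.18] w -0.0
[[ -0.3   -0.18  -1.65]
 [ -0.46  -0.17  -3.1 ]
 [ -0.47  -0.17  -4.56]
 [ -0.34  -0.16  -6.02]
 [ -0.07  -0.16  -7.45]
 [  0.35  -0.17  -8.85]
 [  0.91  -0.17 -10.2 ]
 [  1.6   -0.17 -11.49]
 [  2.41  -0.18 -12.71]]
```

View pics/scene6.png

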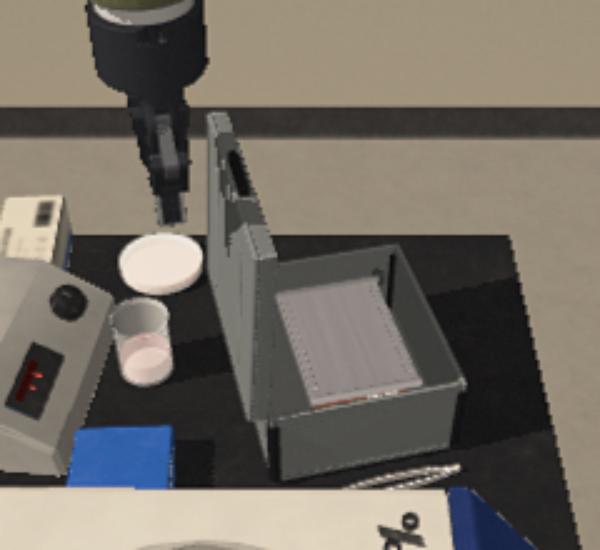

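Request:
step_arm --targets '[{"dx": -0.3, "dy": -0.1, "dz": -1.5, "yaw": 0}, {"dx": -0.5, "dy": -0.2, "dz": -3, "yaw": 0}, {"dx": -0.5, "dy": -0.2, "dz": -4.2, "yaw": 0}, {"dx": -0.4, "dy": -0.2, "dz": -5.4, "yaw": 0}, {"dx": -0.2, "dy": -0.2, "dz": -6.8, "yaw": 0}]'

```text
clock: 7.73
eef_pos: [0.605, -0.1671, 0.2568]
tcp_rot: [0.903, 1.559, 1.147]
ft_force: [2.0, -0.3, 1.3]
gripper_width: -0.0
```

```bash
python3 - <<'E'
from h import *
from plant import cams
s=st(); p=np.load("p.npy")
print(rel(s,lpath(p,[1.2,1.1,1.,.9,.8,.7,.6,.5,.4,.3,.2])))
d=cams.get_image("scene"); cv2.imwrite("pics/scene7.png",cv2.resize(d["img"][60:280,140:380][:,:,::-1],None,fx=2.5,fy=2.5))
E
```

```text
t 7.73 pos [ 0.605  -0.1671  0.2568] yaw 0.244 down [ 0.005  0.01  -1.   ] F [ 1.99 -0.33  1.28] j [-0.05  0.49  0.35  1.84 -0.23  0.85  2.23] w -0.0
[[  0.68   0.26  -0.57]
 [  1.09   0.26  -1.98]
 [  1.63   0.26  -3.33]
 [  2.31   0.25  -4.63]
 [  3.12   0.24  -5.85]
 [  4.04   0.23  -6.98]
 [  5.07   0.23  -8.02]
 [  6.2    0.22  -8.94]
 [  7.42   0.21  -9.75]
 [  8.71   0.19 -10.44]
 [ 10.06   0.18 -10.99]]
```

View pics/scene7.png

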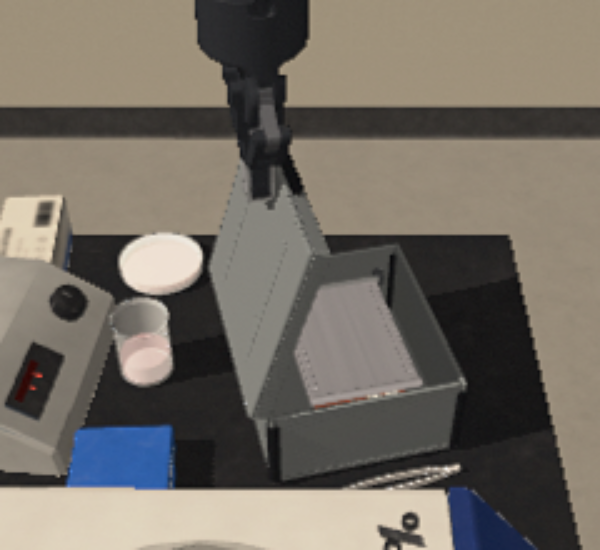

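Request:
step_arm --targets '[{"dx": 0.7, "dy": 0.2, "dz": -0.8, "yaw": 0}, {"dx": 1.1, "dy": 0.2, "dz": -2, "yaw": 0}, {"dx": 1.6, "dy": 0.2, "dz": -3.3, "yaw": 0}, {"dx": 2.3, "dy": 0.2, "dz": -4.6, "yaw": 0}, {"dx": 3.1, "dy": 0.2, "dz": -5.8, "yaw": 0}]'

```text
clock: 8.2
eef_pos: [0.5456, -0.1804, 0.2268]
tcp_rot: [0.834, 1.559, 1.076]
ft_force: [0.1, -0.3, 0.4]
gripper_width: -0.003
```

```bash
python3 - <<'E'
from h import *
from plant import cams
s=st(); p=np.load("p.npy")
print(rel(s,lpath(p,[.8,.7,.6,.5,.4,.3,.2,.1,0])))
d=cams.get_image("scene"); cv2.imwrite("pics/scene8.png",cv2.resize(d["img"][60:280,140:380][:,:,::-1],None,fx=2.5,fy=2.5))
E
```

```text
t 8.2 pos [ 0.5456 -0.1804  0.2268] yaw 0.242 down [ 0.005  0.01  -1.   ] F [ 0.14 -0.31  0.35] j [-0.01  0.46  0.33  1.99 -0.24  0.73  2.28] w -0.0
[[ 0.16  0.13  0.26]
 [ 1.08  0.12 -0.87]
 [ 2.11  0.1  -1.91]
 [ 3.24  0.09 -2.84]
 [ 4.46  0.08 -3.65]
 [ 5.75  0.07 -4.33]
 [ 7.1   0.06 -4.89]
 [ 8.5   0.05 -5.3 ]
 [ 9.94  0.03 -5.57]]
```

View pics/scene8.png

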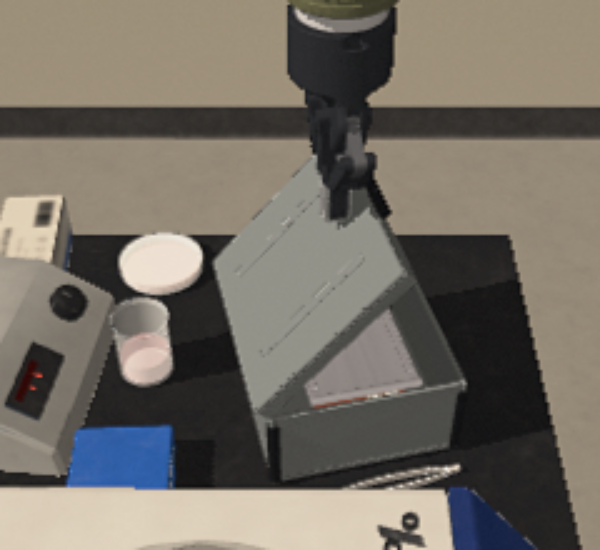

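Request:
step_arm --targets '[{"dx": 1.2, "dy": 0.1, "dz": -0.9, "yaw": 0}, {"dx": 2.2, "dy": 0.1, "dz": -1.9, "yaw": 0}, {"dx": 3.3, "dy": 0.1, "dz": -2.8, "yaw": 0}, {"dx": 4.5, "dy": 0.1, "dz": -3.6, "yaw": 0}, {"dx": 5.7, "dy": 0.1, "dz": -4.3, "yaw": 0}]'

```text
clock: 8.67
eef_pos: [0.5016, -0.1899, 0.169]
tcp_rot: [0.916, 1.56, 1.155]
ft_force: [1.4, -0.2, 0.3]
gripper_width: -0.004
```

Request:
step_arm --targets '[{"dx": 0.9, "dy": 0, "dz": -0.4, "yaw": 0}, {"dx": 1.7, "dy": 0, "dz": -0.7, "yaw": 0}, {"dx": 2.4, "dy": 0, "dz": -0.9, "yaw": 0}, {"dx": 3, "dy": 0, "dz": -1, "yaw": 0}, {"dx": 3.5, "dy": 0, "dz": -1.1, "yaw": 0}]'

```text
clock: 9.08
eef_pos: [0.4915, -0.1923, 0.1337]
tcp_rot: [0.859, 1.56, 1.099]
ft_force: [-0.6, -0.1, 1.0]
gripper_width: -0.003
```

```bash
python3 - <<'E'
from h import *
from plant import cams
s=st(); p=np.load("p.npy")
print(rel(s,lpath(p,[.1,0])))
d=cams.get_image("scene"); cv2.imwrite("pics/scene9.png",cv2.resize(d["img"][60:280,140:380][:,:,::-1],None,fx=2.5,fy=2.5))
E
```

```text
t 9.08 pos [ 0.4915 -0.1923  0.1337] yaw 0.24 down [ 0.005  0.01  -1.   ] F [-0.65 -0.12  1.  ] j [ 0.1   0.55  0.25  2.16 -0.31  0.46  2.4 ] w -0.0
[[-0.77 -0.01  0.3 ]
 [ 0.67 -0.02  0.03]]
```

View pics/scene9.png

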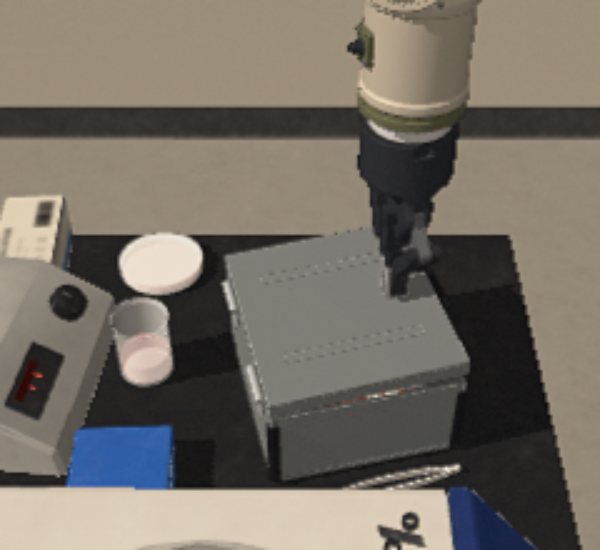

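Almost shut; a slow press follows.

Request:
step_arm --targets '[{"dx": 0.2, "dy": 0, "dz": 0, "yaw": 0}, {"dx": 0.4, "dy": 0, "dz": 0, "yaw": 0}, {"dx": 0.5, "dy": 0, "dz": 0, "yaw": 0}, {"dx": 0.6, "dy": 0, "dz": 0, "yaw": 0}, {"dx": 0.7, "dy": 0, "dz": 0, "yaw": 0}]'

```text
clock: 9.55
eef_pos: [0.4912, -0.1921, 0.126]
tcp_rot: [0.939, 1.56, 1.18]
ft_force: [-1.2, -1.1, 8.3]
gripper_width: 0.002
```

Request:
step_arm --targets '[{"dx": 0.1, "dy": 0, "dz": 0, "yaw": 0}, {"dx": 0.1, "dy": 0, "dz": 0, "yaw": 0}, {"dx": 0.2, "dy": 0, "dz": 0, "yaw": 0}, {"dx": 0.2, "dy": 0, "dz": 0, "yaw": 0}, {"dx": 0.2, "dy": 0, "dz": 0, "yaw": 0}]'

```text
clock: 9.97
eef_pos: [0.4912, -0.1921, 0.1258]
tcp_rot: [0.841, 1.559, 1.081]
ft_force: [-5.4, 1.8, 25.1]
gripper_width: 0.0
```

The force rose from 8 to 25 N with only 0.2 mm of movement, so the lid is on its stop. Retreating straight up.

Request:
step_arm --targets '[{"dx": -0.5, "dy": 0, "dz": 0, "yaw": 0}, {"dx": -2, "dy": 0, "dz": 0, "yaw": 0}, {"dx": -5, "dy": 0, "dz": 0, "yaw": 0}, {"dx": -9, "dy": 0, "dz": 0, "yaw": 0}, {"dx": -13, "dy": 0, "dz": 0, "yaw": 0}]'

```text
clock: 10.38
eef_pos: [0.4898, -0.1933, 0.2568]
tcp_rot: [1.006, 1.56, 1.246]
ft_force: [-0.1, -0.3, -0.3]
gripper_width: -0.006
```

Request:
step_arm --targets '[{"dx": -4, "dy": 0, "dz": 0, "yaw": 0}, {"dx": -8, "dy": 0, "dz": 0, "yaw": 0}, {"dx": -10, "dy": 0, "dz": 0, "yaw": 0}, {"dx": -10, "dy": 0, "dz": 0, "yaw": 0}, {"dx": -10, "dy": 0, "dz": 0, "yaw": 0}]'

```text
clock: 10.8
eef_pos: [0.4898, -0.1944, 0.3579]
tcp_rot: [0.779, 1.559, 1.019]
ft_force: [-0.4, -0.0, -1.6]
gripper_width: 0.0
```

```bash
python3 - <<'E'
from h import *
from plant import cams
s=st(); p=np.load("p.npy")
for n,c in {"scene":(slice(60,280),slice(140,380)),"top":(slice(120,280),slice(180,370))}.items():
    d=cams.get_image(n); im=d["img"][:,:,::-1].copy(); im=cv2.resize(im,None,fx=3,fy=3)
    for a,col in ((0,(0,255,0)),(.06,(0,0,255))):
        q=proj(d,case2w(p,lid(a,[(.095,.17,.018),(-.095,.17,.018),(-.095,0,.018),(.095,0,.018)])))
        cv2.polylines(im,[((q+.5)*3).astype(np.int32)],True,col,1)
    im=im[c[0].start*3:c[0].stop*3,c[1].start*3:c[1].stop*3]
    cv2.imwrite(f"pics/{n}end.png",im[:600])
E
```

```text
t 10.8 pos [ 0.4898 -0.1944  0.3579] yaw 0.24 down [ 0.006  0.01  -1.   ] F [-0.35 -0.04 -1.59] j [-0.04  0.25  0.41  1.93 -0.13  0.98  2.24] w 0.0
```

View pics/sceneend.png

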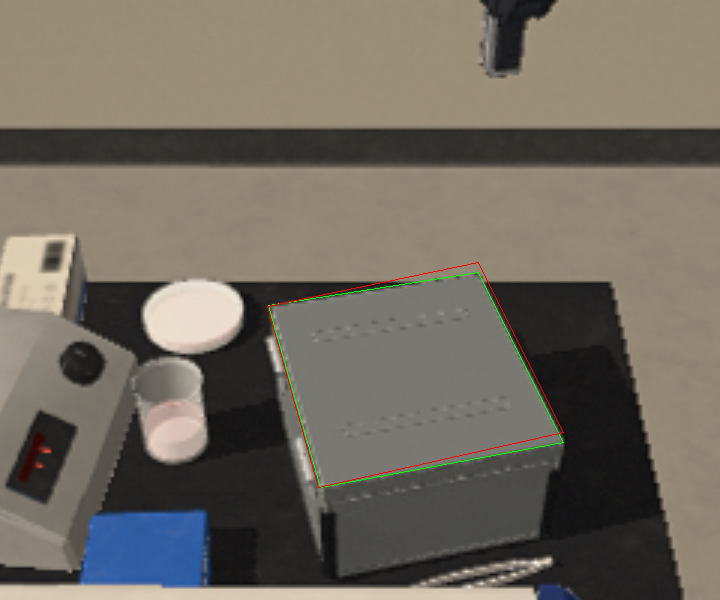

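View pics/topend.png

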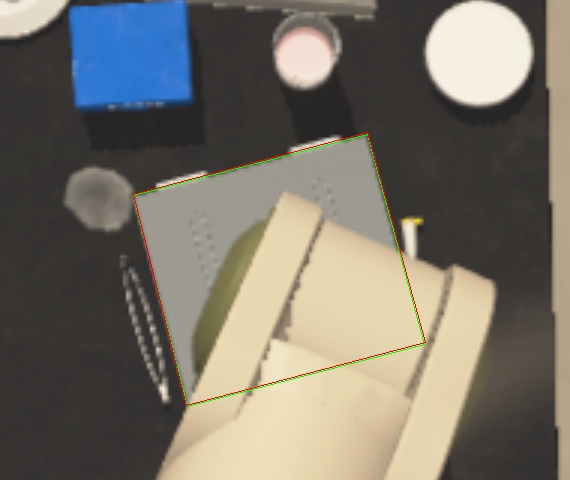

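The lid matches the shut (green, 0 rad) outline with corners at (480,272) and (563,440). The case hasn't moved, the loose items are in their places, and the arm is clear.

```bash
python3 -c "
from plant import job
print(job.job_done())"
```

```text
the job is handed in; nothing more can be done
None
```

The case is ready to carry: the flap was pushed flat onto the rack first, then the lid was pushed fully shut. I handed the job in at about 11 s of the 64 s allowed. `job_done` gives no verdict, so the result rests on my own checks.

- **Flap:** it reached its stop at 27 N, with the fingertip at about 61.5 mm against the expected 62 mm. The picture taken before I closed the lid showed it lying flat.
- **Lid:** it was firm on its stop, with force rising from 8 to 25 N over only 0.2 mm. The fingertip was at 109 mm, as expected. In the final scene picture the lid matched the 0 rad outline, not the 0.06 rad one.
- **Case and loose things:** the case still matched its fitted starting pose. The beaker, Petri dish, slide box, forceps and microtube looked undisturbed.
- **Arm:** it was clear above the case, touching nothing, when I handed the job in.

None of these checks failed or disagreed. One thing stayed unidentified: a grey blob near the case's back left corner in the top picture. It looked the same from first picture to last, and I took it for a lens smudge.

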